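# Hang the measuring cups in the clip rack by size

## Robot

A 6-joint arm with a two-finger parallel gripper is mounted at the origin on a cart in front of the work surface, level with it; the furniture and walls round the work are solid. World frame = base frame: x ahead of the robot, y to its left, z up, the work surface at z = 0. Lengths are in m, angles in rad, forces in N, time in s.
With the tool pointing down it reaches from about 0.25 to 0.775 m from the base axis. Payload 4 kg.
Tool frame: the origin (TCP) lies midway between the tips of the shut fingers; the grasp point (between the pads) lies 19 mm behind it (env.pinch_z is the distance from the TCP to the grasp point, in m); z points along the fingers, y is the line along which they close (so a half turn about z gives the same grasp; the last joint's range is limited). The gripper opens to 94 mm and grips with 3 to 60 N. Pads are 16 mm wide; open, the fingers measure 119 mm over their backs; the gripper's body (75 mm by 177 mm) begins 78 mm behind the grasp point.
Start: joints at [-1.306, 0.087, 1.371, -0, 1.684, -0.103], TCP at [0.198, -0.513, 0.206] pointing down, gripper open.
Joint ranges: [-3.1, 3.1], [-0.76, 2.03], [0.27, 2.55], [-1.08, 4.22], [0.17, 2.65], [-2.57, 2.57]. Speed limits (rad/s): [2.79, 2.79, 3.14, 3.14, 3.14, 3.14].

## Interface

Orientations are given as a unit quaternion [w, x, y, z].
In Python, from station import monitor, vision, env gives the robot as it stands.
- The arm moves only by the tool apply_moves, never from a script. Its argument "increments" is text: rows parted by semicolons, each of 4 numbers parted by spaces: the shift along the tool's x, y, z in m, then the turn about the tool's z in rad. In form: dx dy dz spin; .... A call has exactly 10 rows; each row shifts and turns the commanded pose from where the row before left it, along the tool's axes as they then stand; what a row does not reach is not made up. A row lasts 1/8 s, in which the tool goes at most 62.5 mm and 10.7 degrees, less where a joint would pass 70% of its speed; a pose out of reach is approached as far as the arm can. A call is refused whole if a number of a shift passes 0.0625 or a number of a turn 0.188, either way. A call with a gripper value outside its range is refused whole. "grip" is the finger opening in m, from 0 to 0.094, set as the call begins (left out, the last holds). The fingers move at their own pace and stop on an object; the grip force is fixed at half the most. Time passes only in rows, so rows that do not move let the fingers close, or fill a call up. It gives the time, the measured TCP pose, the force, the opening and the grip force at its end, in the units of the state.
- monitor.get_obs(): the state, without advancing time (a new reading comes with each control period).
- vision.get_image(name): name is "scene" or "top"; returns (picture, depth): 480x640x3 uint8, red, green, blue; 480x640 float32, m along the optical axis (not along the pixel's ray), 0 where there is no reading.
- vision.camera_info(name): a dict with "camera_matrix" (3x3 intrinsics, pixels), "k1" (the pictures are not rectified: a ray, as slopes to the right and down, at radius r is drawn at 1 + k1 r^2 times it, then the intrinsics apply), "camera_from_world" (4x4, takes a point from world to camera coordinates). Camera axes: x right, y down, z forward; pixel columns grow to the right and rows downward; lengths in m; the calibration is good to about 2 mm. A picture is of the moment at which its call begins. camera_info takes no time and is no camera call.
- env.close_job(): hands the job in; it is judged then, once.
The state is a dict: "t": time; "joints": joint angles; "qd": joint speeds; "tau": joint torques, N m; "position": TCP position; "eef_rot": TCP orientation; "wrist_force": force on the tool from outside, world axes, zero at the start; "ft_torque": the same for the moment, N m; "finger_gap": finger opening in m; "gripper_force": force on a finger pad.
Only numpy, scipy, OpenCV 4.12 (cv2) and the standard library are available. Lean on these libraries where they do the work, as an engineer would, in place of code of your own. Each camera call takes 0.05 s, during which the arm holds its last target. There are 200 camera calls.

## Task

Hang the four steel measuring cups in the wooden rack in order of size, the largest in the bay next to the flour tin (the big one with the rust-red label) and the smallest in the bay next to the small spice tin with the ochre label. Lay each handle in its bay with the bowl beyond the wire saddle, on the side away from you, and press it down until the spring clip has snapped over it and the cup hangs level, fully home. Leave the two tins standing where they are.

Things in the scene. Friction and masses are not known exactly. Their poses are not given: they have to be found in the camera images.
- cup_a: The largest of four loose steel measuring cups: round open bowl 76 mm wide, 58 mm deep, with a level flat handle 14 mm wide, 8 mm thick. Origin: middle of the handle's underside, 40 mm from the bowl's wall, 47 mm above the bowl's foot. x runs along the handle to the bowl (bowl centre at x = 78 mm, free tail at x = -45 mm), z up. Starts standing on its foot; 40 to 110 g
- cup_b: The second largest of four loose steel measuring cups: round open bowl 64 mm wide, 50 mm deep, with a level flat handle 14 mm wide, 8 mm thick. Origin: middle of the handle's underside, 40 mm from the bowl's wall, 39 mm above the bowl's foot. x runs along the handle to the bowl (bowl centre at x = 72 mm, free tail at x = -45 mm), z up. Starts standing on its foot; 40 to 110 g
- cup_c: The third of four loose steel measuring cups: round open bowl 52 mm wide, 43 mm deep, with a level flat handle 14 mm wide, 8 mm thick. Origin: middle of the handle's underside, 40 mm from the bowl's wall, 32 mm above the bowl's foot. x runs along the handle to the bowl (bowl centre at x = 66 mm, free tail at x = -45 mm), z up. Starts standing on its foot; 40 to 110 g
- cup_d: The smallest of four loose steel measuring cups: round open bowl 42 mm wide, 36 mm deep, with a level flat handle 14 mm wide, 8 mm thick. Origin: middle of the handle's underside, 40 mm from the bowl's wall, 25 mm above the bowl's foot. x runs along the handle to the bowl (bowl centre at x = 61 mm, free tail at x = -45 mm), z up. Starts standing on its foot; 40 to 110 g
- bay_1: The end bay on the +y side of the rack (all four bays are alike). Origin: where the origin of a seated cup lies, 66 mm above the table. One of four equal bays 88 mm apart in a row on the fixed wooden rack. x points from the clip to the saddle (away from the robot), y along the row, z up. A cup fully home has its origin and axes on the bay's; its bowl hangs beyond the saddle
- bay_2: The bay next to bay_1 of the rack (all four bays are alike). Origin: where the origin of a seated cup lies, 66 mm above the table. Spring clip at x = -27 mm, 12 mm long in x: two steel leaves, mouth 32 mm wide at z = 28 mm, narrowing to 10 mm at z = 12 mm; they part as the handle is pressed down and close over its top. Pressing at the origin takes some 6 to 15 N
- bay_3: The bay next to bay_4 of the rack (all four bays are alike). Origin: where the origin of a seated cup lies, 66 mm above the table. Wire saddle at x = +27 mm: flares from 15 mm wide inside at the seat to 36 mm at z = 18 mm. The handle rests on it and on the clip's floor, both at z = 0
- bay_4: The end bay on the -y side of the rack (all four bays are alike). Origin: where the origin of a seated cup lies, 66 mm above the table. Between clip and saddle (x from -20 to +24 mm) there is room for fingers down to 52 mm below the origin. The cupboards of the hutch behind the table overhang it beyond world x = 0.68 m, above z = 0.38 m: keep wrists clear of them
- flour_tin: Flour tin: tin with a rust-red paper label facing the robot and a pale grey lid, the larger of the two tins, 64 mm across, 105 mm tall, loose, standing beside one end of the rack. Origin at the centre of its underside
- spice_tin: Spice tin: small tin with an ochre-brown paper label facing the robot and a pale grey lid, 49 mm across, 72 mm tall, loose, standing beside the other end of the rack. Origin at the centre of its underside
Mind the look-alikes: they are no part of the job. Leave any black or blue look-alike of the flour_tin alone.

How it is judged:
At the end, for the whole second after the job is handed in: Each cup is released, at rest and home in its bay, largest beside the flour tin to smallest beside the spice tin: origin within 15 mm of the bay's from above and 4 mm in height, handle along the bay within 0.12 rad, bowl away from the robot (flour tin on its proper side), upright within 0.09 rad (((horizontal distance between flour_tin and bay_1 below 0.17 m and (horizontal distance between cup_a and bay_1 below 0.015 m and z of cup_a in the frame of bay_1 between -0.004 and 0.004 m and angle between the x axis of cup_a and the x axis of bay_1, either way round below 0.12 rad and angle between cup_a's own z axis and vertical below 0.09 rad and y of flour_tin in the frame of cup_a above 0 m) and (horizontal distance between cup_b and bay_2 below 0.015 m and z of cup_b in the frame of bay_2 between -0.004 and 0.004 m and angle between the x axis of cup_b and the x axis of bay_2, either way round below 0.12 rad and angle between cup_b's own z axis and vertical below 0.09 rad and y of flour_tin in the frame of cup_b above 0 m) and (horizontal distance between cup_c and bay_3 below 0.015 m and z of cup_c in the frame of bay_3 between -0.004 and 0.004 m and angle between the x axis of cup_c and the x axis of bay_3, either way round below 0.12 rad and angle between cup_c's own z axis and vertical below 0.09 rad and y of flour_tin in the frame of cup_c above 0 m) and (horizontal distance between cup_d and bay_4 below 0.015 m and z of cup_d in the frame of bay_4 between -0.004 and 0.004 m and angle between the x axis of cup_d and the x axis of bay_4, either way round below 0.12 rad and angle between cup_d's own z axis and vertical below 0.09 rad and y of flour_tin in the frame of cup_d above 0 m)) or (horizontal distance between flour_tin and bay_4 below 0.17 m and (horizontal distance between cup_a and bay_4 below 0.015 m and z of cup_a in the frame of bay_4 between -0.004 and 0.004 m and angle between the x axis of cup_a and the x axis of bay_4, either way round below 0.12 rad and angle between cup_a's own z axis and vertical below 0.09 rad and y of flour_tin in the frame of cup_a below 0 m) and (horizontal distance between cup_b and bay_3 below 0.015 m and z of cup_b in the frame of bay_3 between -0.004 and 0.004 m and angle between the x axis of cup_b and the x axis of bay_3, either way round below 0.12 rad and angle between cup_b's own z axis and vertical below 0.09 rad and y of flour_tin in the frame of cup_b below 0 m) and (horizontal distance between cup_c and bay_2 below 0.015 m and z of cup_c in the frame of bay_2 between -0.004 and 0.004 m and angle between the x axis of cup_c and the x axis of bay_2, either way round below 0.12 rad and angle between cup_c's own z axis and vertical below 0.09 rad and y of flour_tin in the frame of cup_c below 0 m) and (horizontal distance between cup_d and bay_1 below 0.015 m and z of cup_d in the frame of bay_1 between -0.004 and 0.004 m and angle between the x axis of cup_d and the x axis of bay_1, either way round below 0.12 rad and angle between cup_d's own z axis and vertical below 0.09 rad and y of flour_tin in the frame of cup_d below 0 m))) and linear speed of each of cup_a, cup_b, cup_c, cup_d below 0.02 m/s); the robot touches nothing.
It fails at once if the flour tin is pushed more than 25 mm from its place or knocked over (distance of flour_tin from where it was at the start of the episode above 0.025 m or angle between flour_tin's own z axis and vertical above 0.5 rad).
It fails at once if the spice tin is pushed more than 25 mm from its place or knocked over (distance of spice_tin from where it was at the start of the episode above 0.025 m or angle between spice_tin's own z axis and vertical above 0.5 rad).
It also fails if it takes over 125 s, if anything falls off the work surface, if the arm or the gripper's body presses on something with over 40 N, if the wrist force passes 120 N, or if a joint passes its speed limit or range.

## Working session

There is one attempt and no reset: what is moved stays moved. The work goes in short steps, Python scripts to look and compute and a tool call to move; the robot and the scene stay as the last step left them, time stands still between calls to the robot, and variables do not carry over. Pictures are saved under pics/ and viewed, at most 14 in all, crops included, and the job is handed in when it is done.

Besides the shell and the picture viewer there is one more tool, called after "Request:" as name(argument=value, ...) on one line, values as JSON. apply_moves: Moves the arm, as the interface text tells. Its arguments: {"type":"object","properties":{"increments":{"type":"string"},"grip":{"type":"number"}},"required":["increments"]}

```bash
mkdir -p pics; cat > h.py <<'E'
import numpy as np, cv2
from station import monitor, vision, env
def cloud(name):
    im,d=vision.get_image(name); ci=vision.camera_info(name)
    K=np.array(ci["camera_matrix"]);k1=ci["k1"];T=np.array(ci["camera_from_world"])
    v,u=np.mgrid[:480,:640].astype(float)
    pts=np.stack([u.ravel(),v.ravel()],1)[:,None]
    n=cv2.undistortPoints(pts,K,np.array([k1,0,0,0.])).reshape(480,640,2)
    P=np.concatenate([n*d[...,None],d[...,None]],2)
    W=(P-T[:3,3])@T[:3,:3]
    W[d==0]=np.nan
    return im,W
def save(n,im): cv2.imwrite('pics/'+n,im[...,::-1])
E
python3 - <<'E'
from h import *
for n in("top","scene"):
    im,W=cloud(n); save(n+'0.png',im); np.savez(n+'0.npz',im=im,W=W)
    T=np.array(vision.camera_info(n)["camera_from_world"]); print(n,-T[:3,:3].T@T[:3,3])
o=monitor.get_obs(); print(o)
E
```

```text
top [0.38520746 0.01054458 1.57264502]
scene [-0.36950628  0.79072922  0.76763024]
{'t': 0.1, 'joints': array([-1.30610667e+00,  8.78811673e-02,  1.37203287e+00, -2.64222449e-05,
        1.68359707e+00, -1.03139936e-01]), 'qd': array([ 0.00039081, -0.0014245 , -0.00363947, -0.00014012,  0.0014069 ,
        0.00071755]), 'tau': array([ 1.97215682e-03, -3.41254056e+01, -3.03300977e+01,  7.21287285e-02,
        3.04567243e-02, -9.92369451e-05]), 'position': array([ 0.19761815, -0.51276779,  0.20445682]), 'eef_rot': array([-9.55038761e-04,  9.83135108e-01,  1.82878206e-01, -9.04828660e-05]), 'wrist_force': array([ 0.04573107, -0.52767229, -0.16324184]), 'ft_torque': array([-0.01692388,  0.00414606,  0.02460116]), 'gripper_force': 0.0, 'finger_gap': 0.09392206049596352}
```

View pics/top0.png

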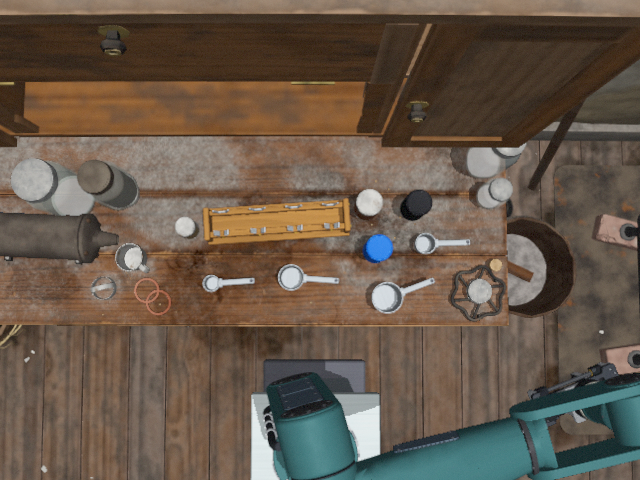

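View pics/scene0.png

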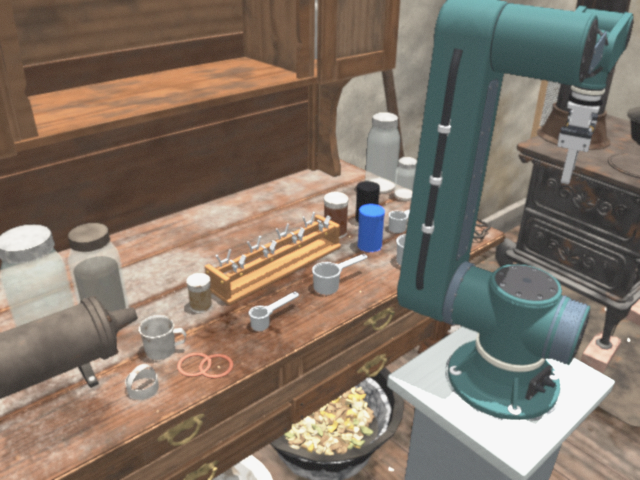

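The top view shows the rack at (278,221). The spice tin is at its left (+y) end (186,228). Three tins could be the flour tin: pale lid (369,203), blue (378,248) and black (416,205). The scene view shows a rust-red label on the pale-lidded one at (336,212), so that one fits. There are four cups, with bowls at (387,297), (291,277), (425,243) and (212,283). Next I confirm the tin in one crop and measure.

```bash
cat > m.py <<'E'
from h import *
z=np.load('top0.npz');im,W=z['im'],z['W']
s=np.load('scene0.npz')['im']
a=cv2.resize(s[165:265,300:430],(650,500),interpolation=cv2.INTER_CUBIC); save('crop_tin.png',a)
b=cv2.resize(im[150:320,170:480],(800,439),interpolation=cv2.INTER_CUBIC); save('crop_top.png',b)
print('table z',np.nanmedian(W[290:310,330:350,2]))
for n,(u,v) in dict(flour=(369,203),spice=(186,228)).items():
    p=W[v-16:v+17,u-16:u+17].reshape(-1,3); t=np.nanmedian(W[v-3:v+4,u-3:u+4,2]); q=p[abs(p[:,2]-t)<.008]; print(n,t,(q.min(0)+q.max(0))/2,np.ptp(q,axis=0))
for n,(r) in dict(p1=(262,312,360,442),p2=(255,300,272,345),p3=(225,262,410,475),p4=(268,300,198,262)).items():
    r0,r1,c0,c1=r; p=W[r0:r1,c0:c1].reshape(-1,3); p=p[(p[:,2]>.014)&(p[:,2]<.09)]
    h=np.histogram(p[:,2],bins=np.arange(.01,.09,.004)); print(n,len(p),h[0], 'x',p[:,0].min(),p[:,0].max(),'y',p[:,1].min(),p[:,1].max(),np.percentile(p[:,2],98))
E
python3 m.py
```

```text
table z 0.0008734020556753747
flour 0.10520483768554946 [ 0.61591402 -0.12658822  0.10504955] [0.06280668 0.0625467  0.01536281]
spice 0.07245686920585956 [0.56181726 0.31638596 0.07263875] [0.04689016 0.04876718 0.01552597]
p1 474 [  0  14  15  19  15   8  16  15  10  28  84 131 103  15   1   0   0   0
   0] x 0.35717452837015 0.47828971010769 y -0.2893510939540146 -0.13680409094311202 0.06236295978311491
p2 389 [  0   6  10   8   8   9  11  11  91 133  93   9   0   0   0   0   0   0
   0] x 0.40964592767384783 0.4707702506657361 y -0.05573475195892632 0.09097917706004306 0.054429846755460365
p3 365 [  0   6  21  12   9  29  57 121  83  26   1   0   0   0   0   0   0   0
   0] x 0.4984319605801781 0.549581657067192 y -0.38066634860976484 -0.24410587493411898 0.04759790244985323
p4 303 [  0   3   7  10  40  95 105  40   3   0   0   0   0   0   0   0   0   0
   0] x 0.4043220689690685 0.4436565837280457 y 0.1526795056902497 0.2769237122527694 0.04096477988232136
```

View pics/crop_tin.png

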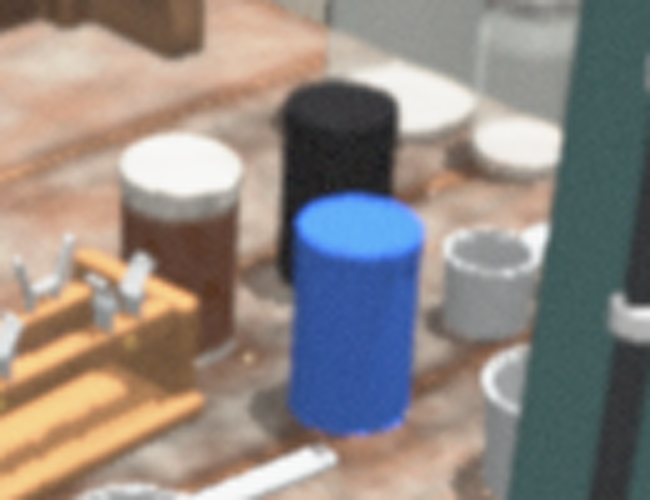

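View pics/crop_top.png

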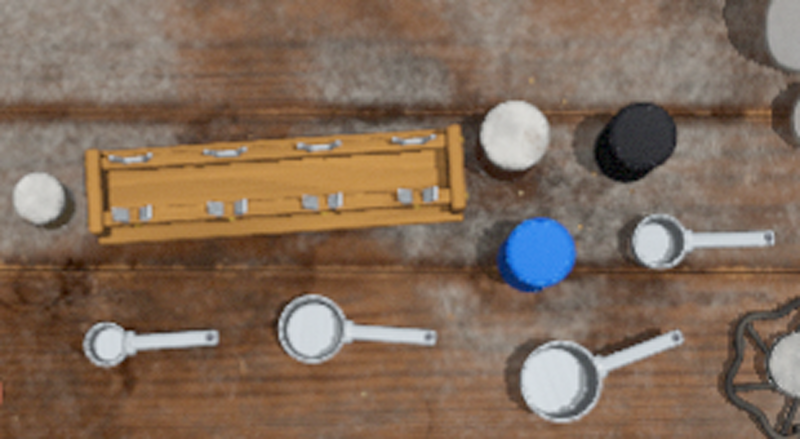

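The crop confirms it: the pale-lidded tin with the rust-brown label stands at the rack's right (-y) end, so it's the flour tin. That gives cup_a→bay_4, b→bay_3, c→bay_2, d→bay_1. By size, a = (387,297), b = (291,277), c = (425,243), d = (212,283). Next come the exact poses.

```bash
cat >> h.py <<'E'
def ray_plane(uv,z,name="top"):
    ci=vision.camera_info(name);K=np.array(ci["camera_matrix"]);T=np.array(ci["camera_from_world"])
    n=cv2.undistortPoints(np.asarray(uv,float).reshape(-1,1,2),K,np.array([ci["k1"],0,0,0.])).reshape(-1,2)
    d=np.c_[n,np.ones(len(n))]@T[:3,:3]; c=-T[:3,:3].T@T[:3,3]
    return c+d*((z-c[2])/d[:,2])[:,None]
E
cat > m2.py <<'E'
from h import *
from scipy.optimize import least_squares
z=np.load('top0.npz');im,W=z['im'],z['W']
hsv=cv2.cvtColor(im,cv2.COLOR_RGB2HSV)
grey=(hsv[...,1]<60)&(hsv[...,2]>110)
H=dict(a=(262,315,365,440,.047,76,58),b=(258,298,272,345,.039,64,50),c=(228,260,410,475,.032,52,43),d=(270,297,198,260,.025,42,36))
for n,(r0,r1,c0,c1,h,D,dep) in H.items():
    m=np.zeros((480,640),np.uint8); m[r0:r1,c0:c1]=((hsv[...,1]<70)&(hsv[...,2]>90)&(W[...,2]>.012))[r0:r1,c0:c1]
    k,l,st,_=cv2.connectedComponentsWithStats(m); j=1+st[1:,4].argmax(); v,u=np.where(l==j)
    rim=ray_plane(np.c_[u,v],h-.047+.047+ (dep/1000-h))if 0 else ray_plane(np.c_[u,v],dep/1000)
    top=ray_plane(np.c_[u,v],h+.008)
    # handle pixels: y<bowl
    c=np.array([0,rim[:,1].max()-D/2000]); bow=rim[rim[:,1]>c[1]-D/2000*.6]; c[0]=(bow[:,0].min()+bow[:,0].max())/2
    r=np.hypot(*(top[:,:2]-c).T); hp=top[r>D/2000+.012][:,:2]
    mu=hp.mean(0); _,_,V=np.linalg.svd(hp-mu); ax=V[0]*np.sign(V[0] @ (c-mu)); t=(hp-mu)@ax
    off=D/2000+.04; tail=mu+ax*(t.min()); orig=tail+.045*ax
    s=hp-mu; print(n,'bowl',c.round(4),'D x',np.ptp(bow[:,0]).round(4),'yaw',np.arctan2(ax[1],ax[0]).round(3),'origin(tail)',orig.round(4),'origin(bowl)',(c-off*ax).round(4),'width',(np.ptp(s@np.array([-ax[1],ax[0]]))).round(4),'perp off of bowl',((c-mu)@np.array([-ax[1],ax[0]])).round(4))
sc=800/310
sad=np.array([(130,157),(225,151),(318,146),(413,140)])/sc+[170,150]
cl=np.array([(132,210),(227,206),(322,200),(417,193)])/sc+[170,150]
S=ray_plane(sad,.082)[:,:2];C=ray_plane(cl,.090)[:,:2]
print(S.round(4),C.round(4))
i=np.array([1.5,.5,-.5,-1.5])*.088
def f(p):
    x,y,a=p; R=np.array([[np.cos(a),-np.sin(a)],[np.sin(a),np.cos(a)]])
    return np.r_[(np.c_[i*0+.027,i]@R.T+[x,y]-S).ravel(),(np.c_[i*0-.027,i]@R.T+[x,y]-C).ravel()]
r=least_squares(f,[.57,.1,0]); print(r.x,(r.fun.reshape(-1,2)*1000).round(1).tolist())
x,y,a=r.x; print('bays1-4',[(round(x-np.sin(a)*k,4),round(y+np.cos(a)*k,4)) for k in i])
for q in [(378,248),(416,205),(493,193),(478,292),(497,265)]: print(q,np.nanmedian(W[q[1]-2:q[1]+3,q[0]-2:q[0]+3].reshape(-1,3),0).round(3))
E
python3 m2.py
```

```text
a bowl [ 0.3911 -0.1728] D x 0.0725 yaw 1.931 origin(tail) [ 0.4188 -0.2456] origin(bowl) [ 0.4186 -0.2458] width 0.0136 perp off of bowl 0.0003
b bowl [0.4402 0.0589] D x 0.0609 yaw 1.517 origin(tail) [ 0.4351 -0.0107] origin(bowl) [ 0.4363 -0.013 ] width 0.0139 perp off of bowl -0.0013
c bowl [ 0.5239 -0.271 ] D x 0.0495 yaw 1.62 origin(tail) [ 0.5268 -0.3347] origin(bowl) [ 0.5271 -0.337 ] width 0.0139 perp off of bowl -0.0003
d bowl [0.424 0.255] D x 0.0393 yaw 1.638 origin(tail) [0.4293 0.1979] origin(bowl) [0.4281 0.1941] width 0.0141 perp off of bowl 0.0014
[[ 0.5963  0.229 ]
 [ 0.6022  0.1404]
 [ 0.6072  0.0538]
 [ 0.6131 -0.0348]] [[ 0.5458  0.2252]
 [ 0.5498  0.1374]
 [ 0.5556  0.0496]
 [ 0.5625 -0.0383]]
[0.57906057 0.09527952 0.06383955] [[1.3, -0.2], [1.0, 0.5], [1.6, -0.7], [1.3, 0.0], [-2.1, 0.1], [-0.5, 0.1], [-0.7, 0.1], [-1.9, 0.1]]
bays1-4 [(np.float64(0.5706), np.float64(0.227)), (np.float64(0.5763), np.float64(0.1392)), (np.float64(0.5819), np.float64(0.0514)), (np.float64(0.5875), np.float64(-0.0365))]
(378, 248) [ 0.506 -0.147  0.105]
(416, 205) [ 0.609 -0.238  0.106]
(493, 193) [ 0.636 -0.418  0.119]
(478, 292) [ 0.404 -0.4    0.036]
(497, 265) [ 0.471 -0.451  0.029]
```

Bays and cups agree within about 2 mm. Next I write a small planner that turns waypoints into rows, and start with cup_a.

```bash
cat > plan.py <<'E'
# usage: plan.py x,y,z,yaw,n ...   (TCP world waypoints, n rows each; '-' keeps a value)
import sys; from h import *
def state():
    o=monitor.get_obs(); q=o['eef_rot']; w,x,y,z=q
    return o,np.r_[o['position'],np.arctan2(2*(x*y+w*z),1-2*(y*y+z*z))]
if __name__=='__main__':
    o,p=state(); print('t',round(o['t'],2),'pose',p.round(4),'j',o['joints'].round(2),'F',o['wrist_force'].round(1),'gap',round(o['finger_gap'],4)); rows=[]
    for a in sys.argv[1:]:
        *g,n=a.split(','); n=int(n); g=np.array([p[i] if v=='-' else float(v) for i,v in enumerate(g)]); 
        for k in range(n,0,-1):
            d=(g-p)/k; c,s=np.cos(p[3]),np.sin(p[3])
            r=np.round([c*d[0]+s*d[1],s*d[0]-c*d[1],-d[2],-d[3]],4); rows.append(r)
            p=p+[c*r[0]+s*r[1],s*r[0]-c*r[1],-r[2],-r[3]]
    for i in range(0,len(rows),10): print('; '.join(' '.join('%g'%(v+0) for v in r) for r in rows[i:i+10]))
E
python3 plan.py 0.4187,-0.2457,0.13,1.931,10 -,-,0.032,-,4 -,-,-,-,6
```

```text
t 0.1 pose [ 0.1976 -0.5128  0.2045  0.3678] j [-1.31  0.09  1.37 -0.    1.68 -0.1 ] F [ 0.  -0.5 -0.2] gap 0.0939
0.0302 -0.017 0.0074 -0.1563; 0.0325 -0.0121 0.0075 -0.1563; 0.034 -0.0068 0.0074 -0.1563; 0.0346 -0.0015 0.0075 -0.1563; 0.0345 0.0039 0.0074 -0.1563; 0.0334 0.0093 0.0075 -0.1563; 0.0316 0.0143 0.0074 -0.1563; 0.0289 0.0191 0.0075 -0.1564; 0.0256 0.0234 0.0074 -0.1563; 0.0217 0.027 0.0075 -0.1564
0 0 0.0245 0; 0 0 0.0245 0; 0 0 0.0245 0; 0 0 0.0245 0; 0 0 0 0; 0 0 0 0; 0 0 0 0; 0 0 0 0; 0 0 0 0; 0 0 0 0
```

Request:
apply_moves(increments="0.03 -0.017 0.0075 -0.156; 0.0325 -0.012 0.0075 -0.156; 0.034 -0.007 0.0075 -0.156; 0.0345 -0.0015 0.0075 -0.156; 0.0345 0.004 0.0075 -0.156; 0.0335 0.0095 0.0075 -0.156; 0.0315 0.0145 0.0075 -0.157; 0.029 0.019 0.0075 -0.157; 0.0255 0.0235 0.0075 -0.157; 0.0215 0.027 0.0075 -0.157", grip=0.05)

```text
t: 1.35
position: [0.4196, -0.2456, 0.1297]
eef_rot: [-0.0, 0.567, 0.824, -0.0]
wrist_force: [0.9, -0.1, 1.0]
finger_gap: 0.05
gripper_force: 0.0
```

```bash
python3 plan.py 0.4187,-0.2457,0.09,1.931,2 -,-,0.032,-,3 -,-,-,-,5
```

```text
t 1.35 pose [ 0.4196 -0.2456  0.1297  1.937 ] j [-0.65 -0.03  1.64 -0.    1.53 -1.01] F [ 0.9 -0.1  1. ] gap 0.05
0.0001 -0.0004 0.0199 0.003; 0.0002 -0.0004 0.0198 0.003; 0 0 0.0193 0; 0 0 0.0194 0; 0 0 0.0193 0; 0 0 0 0; 0 0 0 0; 0 0 0 0; 0 0 0 0; 0 0 0 0
```

Request:
apply_moves(increments="0 -0.0005 0.02 0.003; 0 -0.0005 0.02 0.003; 0 0 0.0195 0; 0 0 0.0195 0; 0 0 0.0185 0; 0 0 0 0; 0 0 0 0; 0 0 0 0; 0 0 0 0; 0 0 0 0")

```text
t: 2.6
position: [0.4185, -0.2473, 0.0334]
eef_rot: [0.0, 0.571, 0.821, -0.0]
wrist_force: [0.1, 0.7, -0.3]
finger_gap: 0.0499
gripper_force: 0.0
```

Request:
apply_moves(increments="0 0 0 0; 0 0 0 0; 0 0 0 0; 0 0 0 0; 0 0 -0.01 0; 0 0 -0.03 0; 0 0 -0.04 0; 0 0 -0.04 0; 0 0 -0.02 0; 0 0 0 0", grip=0)

```text
t: 3.85
position: [0.4194, -0.2479, 0.1756]
eef_rot: [0.003, 0.571, 0.821, -0.0]
wrist_force: [-0.3, 0.2, -1.8]
finger_gap: 0.0138
gripper_force: 29.9
```

```bash
python3 plan.py 0.5875,-0.0365,0.17,0.064,14 -,-,0.086,-,5 -,-,-,-,1; python3 -c "
from h import *
im,W=cloud('scene'); save('s1.png',cv2.resize(im[130:330,300:560],(650,500)))"
```

```text
t 3.85 pose [ 0.4194 -0.2479  0.1756  1.9258] j [-0.65 -0.05  1.57 -0.    1.62 -1.01] F [-0.3  0.2 -1.8] gap 0.0138
0.01 0.0165 0.0004 0.133; 0.0121 0.015 0.0004 0.133; 0.014 0.0133 0.0004 0.133; 0.0156 0.0113 0.0004 0.133; 0.017 0.0092 0.0004 0.133; 0.018 0.0068 0.0004 0.133; 0.0188 0.0044 0.0004 0.133; 0.0192 0.0019 0.0004 0.133; 0.0193 -0.0007 0.0004 0.133; 0.019 -0.0033 0.0004 0.133
0.0184 -0.0058 0.0004 0.1329; 0.0175 -0.0081 0.0004 0.133; 0.0163 -0.0104 0.0004 0.1329; 0.0148 -0.0125 0.0004 0.133; 0 0 0.0168 0; 0 0 0.0168 0; 0 0 0.0168 0; 0 0 0.0168 0; 0 0 0.0168 0; 0 0 0 0
```

View pics/s1.png

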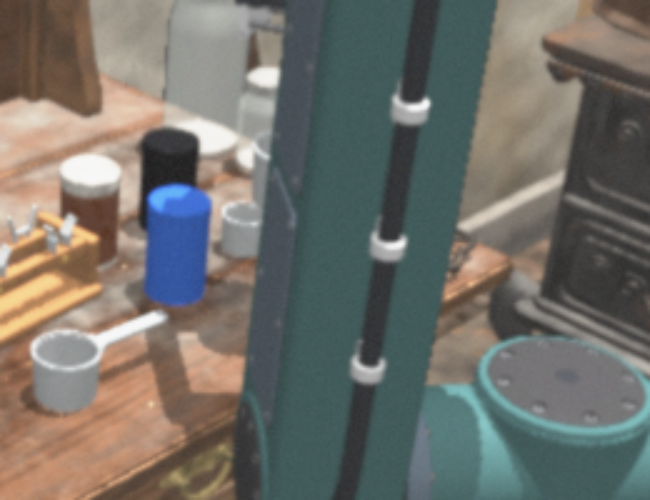

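Cup_a is held (gap 13.8 mm), but the arm hides it from the scene camera. I carry it above bay_4 and look from the top.

Request:
apply_moves(increments="0.01 0.0165 0 0.133; 0.012 0.015 0 0.133; 0.014 0.0133 0 0.133; 0.0155 0.0113 0 0.133; 0.017 0.009 0 0.133; 0.018 0.007 0 0.133; 0.019 0.0045 0 0.133; 0.019 0.002 0 0.133; 0.0193 -0.0007 0 0.133; 0.019 -0.0033 0 0.133")

```text
t: 5.15
position: [0.5377, -0.0956, 0.1707]
eef_rot: [-0.001, 0.957, 0.291, -0.002]
wrist_force: [-0.5, 0.4, -0.8]
finger_gap: 0.0136
gripper_force: 29.9
```

Request:
apply_moves(increments="0.0184 -0.006 0 0.133; 0.0175 -0.008 0 0.133; 0.016 -0.0104 0 0.133; 0.014 -0.0125 0 0.133; 0 0 0 0; 0 0 0.016 0; 0 0 0.016 0; 0 0 0.016 0; 0 0 0.016 0; 0 0 0 0")

```text
t: 6.4
position: [0.5841, -0.0361, 0.1065]
eef_rot: [-0.0, 0.999, 0.032, -0.002]
wrist_force: [-0.1, 0.1, -0.6]
finger_gap: 0.0134
gripper_force: 29.9
```

```bash
cat > look.py <<'E'
import sys; from h import *
n=sys.argv[1]
im,W=cloud('top'); a=cv2.resize(im[150:320,170:480],(800,439),interpolation=cv2.INTER_CUBIC)
im2,W2=cloud('scene'); b=cv2.resize(im2[180:320,170:390],(800,509),interpolation=cv2.INTER_CUBIC)
np.savez('last.npz',im=im,W=W,im2=im2,W2=W2); save(n,cv2.resize(np.vstack([a,b]),(506,600),interpolation=cv2.INTER_AREA))
E
python3 look.py l1.png; python3 plan.py 0.586,-0.0365,0.086,0.064,3 -,-,-,-,7
```

```text
t 6.5 pose [ 0.5856 -0.0362  0.109   0.0638] j [-0.16  0.21  1.43 -0.    1.51  1.35] F [ 0.3 -0.7 -0.8] gap 0.0133
0.0001 0.0001 0.0077 -0.0001; 0.0002 0.0001 0.0076 0; 0.0001 0.0001 0.0077 -0.0001; 0 0 0 0; 0 0 0 0; 0 0 0 0; 0 0 0 0; 0 0 0 0; 0 0 0 0; 0 0 0 0
```

View pics/l1.png

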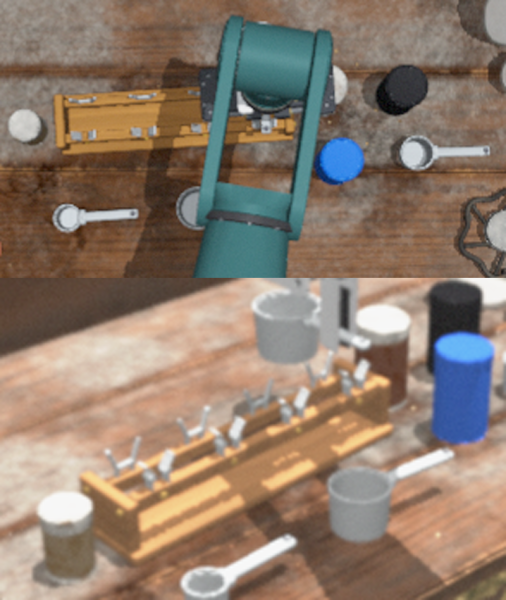

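Cup_a is held roughly level over bay_4, with the bowl beyond the rack. I lower it and press.

Request:
apply_moves(increments="0 0 0.01 0; 0 0 0.01 0; 0 0 0.008 0; 0 0 0.006 0; 0 0 0.005 0; 0 0 0.005 0; 0 0 0.004 0; 0 0 0 0; 0 0 0 0; 0 0 0 0")

```text
t: 7.75
position: [0.5858, -0.0361, 0.0609]
eef_rot: [-0.0, 0.999, 0.032, 0.0]
wrist_force: [1.2, 0.9, -0.0]
finger_gap: 0.0135
gripper_force: 30.0
```

Request:
apply_moves(increments="0 0 0.002 0; 0 0 0.002 0; 0 0 0.002 0; 0 0 0.002 0; 0 0 0 0; 0 0 0 0; 0 0 0 0; 0 0 0 0; 0 0 0 0; 0 0 0 0")

```text
t: 9.0
position: [0.5853, -0.0362, 0.0528]
eef_rot: [0.0, 0.999, 0.032, -0.0]
wrist_force: [-0.6, -0.4, -2.3]
finger_gap: 0.0134
gripper_force: 30.0
```

Request:
apply_moves(increments="0 0 0.001 0; 0 0 0.001 0; 0 0 0.001 0; 0 0 0.001 0; 0 0 0 0; 0 0 0 0; 0 0 0 0; 0 0 0 0; 0 0 0 0; 0 0 0 0")

```text
t: 10.25
position: [0.5859, -0.0362, 0.0518]
eef_rot: [0.0, 0.999, 0.032, 0.001]
wrist_force: [-4.0, -0.2, 9.7]
finger_gap: 0.0134
gripper_force: 30.0
```

```bash
python3 plan.py; python3 - <<'E'
from h import *
im,W=cloud('scene'); save('p1.png',cv2.resize(im[190:280,260:370],(733,600),interpolation=cv2.INTER_CUBIC)); np.savez('p1.npz',W=W,im=im)
E
```

```text
t 10.25 pose [ 0.5859 -0.0362  0.0518  0.064 ] j [-0.16  0.24  1.5  -0.    1.39  1.35] F [-4.  -0.2  9.7] gap 0.0134
```

View pics/p1.png

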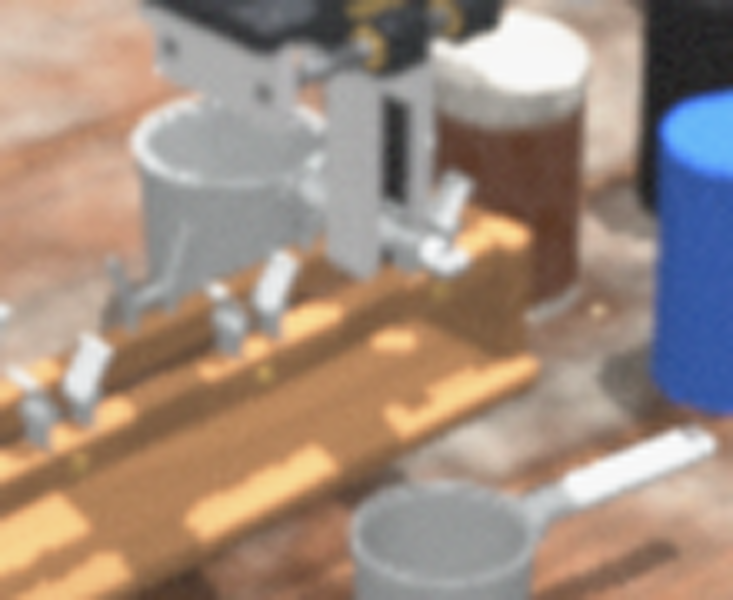

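```bash
cat > chk.py <<'E'
# chk.py bay yaw x y: report cup heights in bay frame from both cameras
import sys; from h import *
x,y,a=float(sys.argv[1]),float(sys.argv[2]),.064; D=float(sys.argv[3]); dep=float(sys.argv[4]);h=float(sys.argv[5])
c,s=np.cos(a),np.sin(a)
for n in ('scene','top'):
    im,W=cloud(n); P=W.reshape(-1,3); q=np.c_[(P[:,0]-x)*c+(P[:,1]-y)*s,-(P[:,0]-x)*s+(P[:,1]-y)*c,P[:,2]-.066]
    sat=cv2.cvtColor(im,cv2.COLOR_RGB2HSV)[...,1].ravel()
    t=q[(q[:,0]<-.034)&(q[:,0]>-.06)&(abs(q[:,1])<.014)&(abs(q[:,2])<.03)&(sat<70)]
    f=q[(q[:,0]<.04)&(q[:,0]>-.02)&(abs(q[:,1])<.007)&(abs(q[:,2])<.03)&(sat<70)]
    b=q[(q[:,0]>.04)&(q[:,0]<.05+D)&(abs(q[:,1])<D/2+.008)&(q[:,2]>-h)&(q[:,2]<.03)&(sat<70)]
    for nm,g in (('tail',t),('mid',f),('bowl',b)):
        if len(g)>3: print(n,nm,len(g),'p2/50/98',(np.percentile(g,[2,50,98],axis=0)*1000).round(1).tolist())
    # rim: expected z 
    r=b[b[:,2]>dep-h-.010]
    if len(r)>20:
        A=np.c_[r[:,0]-.04-D/2,r[:,1],np.ones(len(r))]; i=np.ones(len(r),bool)
        for _ in range(6):
            k=np.linalg.lstsq(A[i],r[i,2],rcond=None)[0]; e=r[:,2]-A@k; i=(e>-.002)&(e<.004)
        print('  rim plane slope x,y',k[:2].round(3),'z0 mm',(k[2]*1000).round(1),'expect',(dep-h)*1000,i.sum())
E
python3 chk.py .5875 -.0365 .076 .058 .047
```

```text
scene tail 21 p2/50/98 [[-44.3, -2.7, 2.0], [-38.9, 2.2, 7.4], [-35.2, 9.0, 13.6]]
scene mid 49 p2/50/98 [[-10.5, -6.7, -16.9], [4.6, -0.7, 10.7], [39.5, 6.3, 28.3]]
scene bowl 565 p2/50/98 [[43.4, -33.9, -33.1], [78.9, 14.6, -4.1], [117.2, 38.5, 14.6]]
  rim plane slope x,y [-0.022  0.008] z0 mm 12.4 expect 11.000000000000004 68
top tail 18 p2/50/98 [[-40.9, -5.8, 3.3], [-38.4, 0.3, 8.5], [-35.3, 6.7, 15.8]]
top mid 4 p2/50/98 [[-18.9, -4.5, 2.8], [-18.3, -1.0, 6.1], [-16.6, 2.5, 7.4]]
top bowl 42 p2/50/98 [[102.6, -24.9, -11.6], [114.5, -5.7, 9.7], [117.8, 25.1, 19.6]]
  rim plane slope x,y [ 0.018 -0.052] z0 mm 11.1 expect 11.000000000000004 19
```

Tail top and rim heights match fully home. I release, rise and check again.

Request:
apply_moves(increments="0 0 -0.002 0; 0 0 0 0; 0 0 0 0; 0 0 0 0; 0 0 -0.01 0; 0 0 -0.02 0; 0 0 -0.03 0; 0 0 -0.03 0; 0 0 -0.02 0; 0 0 0 0", grip=0.04)

```text
t: 11.65
position: [0.5869, -0.0367, 0.1639]
eef_rot: [0.001, 0.999, 0.032, 0.003]
wrist_force: [-0.1, 0.1, 0.0]
finger_gap: 0.04
gripper_force: 0.0
```

```bash
python3 chk.py .5875 -.0365 .076 .058 .047;python3 plan.py 0.4355,-0.0117,0.12,1.517,9 -,-,0.09,-,1 -,-,0.025,-,4 -,-,-,-,6
```

```text
scene tail 21 p2/50/98 [[-44.2, -4.0, 6.0], [-39.5, 2.4, 10.7], [-34.6, 7.8, 13.9]]
scene mid 63 p2/50/98 [[-14.8, -6.8, -5.9], [14.8, 3.2, 9.5], [37.6, 6.8, 13.6]]
scene bowl 608 p2/50/98 [[43.8, -34.5, -33.4], [81.6, 10.0, -3.0], [116.1, 38.1, 13.8]]
  rim plane slope x,y [-0.016  0.026] z0 mm 11.8 expect 11.000000000000004 85
top tail 20 p2/50/98 [[-41.3, -5.9, 0.5], [-37.6, 0.5, 9.8], [-34.1, 6.4, 15.2]]
top mid 44 p2/50/98 [[-19.2, -5.5, 3.1], [-9.7, 0.1, 8.9], [-1.3, 6.8, 15.8]]
t 11.75 pose [ 0.5853 -0.0363  0.1607  0.0637] j [-0.16  0.18  1.35 -0.    1.61  1.35] F [ 0.1 -0.6 -0.1] gap 0.0398
-0.0164 -0.0038 0.0045 -0.1615; -0.0156 -0.0064 0.0045 -0.1615; -0.0144 -0.0088 0.0045 -0.1615; -0.0128 -0.011 0.0045 -0.1615; -0.0109 -0.0129 0.0045 -0.1615; -0.0086 -0.0145 0.0045 -0.1615; -0.0062 -0.0157 0.0046 -0.1614; -0.0036 -0.0165 0.0045 -0.1615; -0.0008 -0.0168 0.0046 -0.1614; 0 0 0.03 0
0 0 0.0162 0; 0 0 0.0163 0; 0 0 0.0162 0; 0 0 0.0163 0; 0 0 0 0; 0 0 0 0; 0 0 0 0; 0 0 0 0; 0 0 0 0; 0 0 0 0
```

Cup_a is home. Next is cup_b.

Request:
apply_moves(increments="-0.0164 -0.004 0.0045 -0.1615; -0.0156 -0.0064 0.0045 -0.1615; -0.0144 -0.0088 0.0045 -0.1615; -0.0128 -0.011 0.0045 -0.1615; -0.011 -0.013 0.0045 -0.1615; -0.0086 -0.0145 0.0045 -0.1615; -0.0062 -0.0157 0.0045 -0.1615; -0.0036 -0.0165 0.0045 -0.1615; -0.001 -0.017 0.0045 -0.1615; 0 0 0.02 0", grip=0.05)

```text
t: 13.0
position: [0.4345, -0.0114, 0.0999]
eef_rot: [0.0, 0.725, 0.688, -0.0]
wrist_force: [1.5, -0.7, -0.7]
finger_gap: 0.05
gripper_force: 0.0
```

```bash
python3 plan.py 0.4355,-0.0117,0.0255,1.517,5 -,-,-,-,5
```

```text
t 13.0 pose [ 0.4345 -0.0114  0.0999  1.5183] j [-0.16 -0.13  1.79 -0.    1.48 -0.1 ] F [ 1.5 -0.7 -0.7] gap 0.05
0 0.0002 0.0149 0.0003; -0.0001 0.0002 0.0149 0.0002; 0 0.0002 0.0149 0.0003; -0.0001 0.0002 0.0148 0.0002; 0 0.0002 0.0149 0.0003; 0 0 0 0; 0 0 0 0; 0 0 0 0; 0 0 0 0; 0 0 0 0
```

Request:
apply_moves(increments="0 0.0005 0.015 0; 0 0.0005 0.015 0; 0 0 0.015 0; 0 0 0.015 0; 0 0 0.0145 0; 0 0 0 0; 0 0 0 0; 0 0 0 0; 0 0 0 0; 0 0 0 0")

```text
t: 14.25
position: [0.4366, -0.0116, 0.0263]
eef_rot: [0.0, 0.726, 0.688, 0.0]
wrist_force: [-0.4, -0.0, -0.5]
finger_gap: 0.05
gripper_force: 0.0
```

Request:
apply_moves(increments="0 0 0 0; 0 0 0 0; 0 0 0 0; 0 0 0 0; 0 0 -0.01 0; 0 0 -0.03 0; 0 0 -0.04 0; 0 0 -0.04 0; 0 0 -0.01 0; 0 0 0 0", grip=0)

```text
t: 15.5
position: [0.4364, -0.0116, 0.156]
eef_rot: [0.0, 0.726, 0.688, 0.0]
wrist_force: [-0.2, 0.2, -1.2]
finger_gap: 0.0135
gripper_force: 29.9
```

```bash
python3 plan.py 0.581,0.0514,0.152,0.064,10 -,-,-,-,1 -,-,.096,-,5 -,-,-,-,4
```

```text
t 15.5 pose [ 0.4364 -0.0116  0.156   1.5173] j [-0.16 -0.15  1.7  -0.    1.59 -0.1 ] F [-0.2  0.2 -1.2] gap 0.0135
0.0071 0.0141 0.0004 0.1453; 0.009 0.0129 0.0004 0.1453; 0.0108 0.0115 0.0004 0.1453; 0.0124 0.0098 0.0004 0.1453; 0.0136 0.0079 0.0004 0.1454; 0.0147 0.0059 0.0004 0.1453; 0.0153 0.0037 0.0004 0.1454; 0.0157 0.0014 0.0004 0.1453; 0.0157 -0.0009 0.0004 0.1454; 0.0155 -0.0032 0.0004 0.1453
0 0 0 0; 0 0 0.0112 0; 0 0 0.0112 0; 0 0 0.0112 0; 0 0 0.0112 0; 0 0 0.0112 0; 0 0 0 0; 0 0 0 0; 0 0 0 0; 0 0 0 0
```

Request:
apply_moves(increments="0.007 0.014 0 0.145; 0.009 0.013 0 0.1455; 0.0108 0.0115 0 0.1455; 0.0124 0.0098 0 0.1455; 0.0136 0.0079 0 0.1455; 0.0147 0.0059 0 0.145; 0.0153 0.0037 0 0.1455; 0.0157 0.0014 0 0.145; 0.0157 -0.001 0 0.1455; 0.0155 -0.0032 0 0.1455")

```text
t: 16.75
position: [0.5798, 0.0517, 0.1526]
eef_rot: [-0.0, 1.0, 0.03, -0.003]
wrist_force: [-0.8, -0.7, 0.2]
finger_gap: 0.0138
gripper_force: 29.9
```

Request:
apply_moves(increments="0 0 0 0; 0 0 0.012 0; 0 0 0.012 0; 0 0 0.012 0; 0 0 0.012 0; 0 0 0.008 0; 0 0 0 0; 0 0 0 0; 0 0 0 0; 0 0 0 0")

```text
t: 18.0
position: [0.5812, 0.0514, 0.1005]
eef_rot: [0.0, 0.999, 0.032, 0.0]
wrist_force: [-0.4, 0.1, -0.5]
finger_gap: 0.0135
gripper_force: 29.9
```

```bash
python3 plan.py 0.581,0.0514,0.062,0.064,7 -,-,.054,-,3; python3 chk.py .5819 .0514 .064 .050 .039
```

```text
t 18.0 pose [0.5812 0.0514 0.1005 0.0638] j [-0.01  0.2   1.45 -0.    1.49  1.5 ] F [-0.4  0.1 -0.5] gap 0.0135
0 0 0.0055 0; 0 0 0.0055 0; 0 0 0.0055 0; 0 0 0.0055 0; -0.0001 0 0.0055 -0.0001; 0 0 0.0055 0; -0.0001 0 0.0055 -0.0001; 0 0 0.0027 0; 0 0 0.0026 0; 0 0 0.0027 0
scene mid 11 p2/50/98 [[24.0, -5.9, -3.9], [28.0, -0.1, 1.3], [29.9, 6.1, 3.8]]
scene bowl 135 p2/50/98 [[43.8, -9.6, 11.8], [53.1, 20.2, 20.4], [85.4, 31.0, 29.5]]
  rim plane slope x,y [-0.161  0.24 ] z0 mm 18.6 expect 11.000000000000004 40
```

Request:
apply_moves(increments="0 0 0.0055 0; 0 0 0.0055 0; 0 0 0.0055 0; 0 0 0.0055 0; 0 0 0.0055 0; 0 0 0.0055 0; 0 0 0.0055 0; 0 0 0.003 0; 0 0 0.003 0; 0 0 0.002 0")

```text
t: 19.35
position: [0.5805, 0.0514, 0.0528]
eef_rot: [0.0, 0.999, 0.032, -0.0]
wrist_force: [-1.8, 0.0, 8.4]
finger_gap: 0.0131
gripper_force: 30.0
```

Request:
apply_moves(increments="0 0 0.001 0; 0 0 0.001 0; 0 0 0.001 0; 0 0 0.001 0; 0 0 0.001 0; 0 0 0 0; 0 0 0 0; 0 0 0 0; 0 0 0 0; 0 0 0 0")

```text
t: 20.6
position: [0.5807, 0.0514, 0.0527]
eef_rot: [0.0, 0.999, 0.032, 0.0]
wrist_force: [-8.3, 0.3, 17.5]
finger_gap: 0.0138
gripper_force: 30.0
```

```bash
python3 chk.py .5819 .0514 .064 .050 .039
```

```text
scene tail 27 p2/50/98 [[-45.6, -9.5, 4.4], [-40.5, 1.6, 9.3], [-34.3, 9.7, 18.8]]
scene mid 54 p2/50/98 [[-10.6, -6.9, -20.1], [3.5, -0.9, 10.1], [38.6, 6.4, 28.7]]
scene bowl 453 p2/50/98 [[42.5, -29.2, -29.3], [71.0, 12.6, -3.3], [103.4, 32.8, 14.1]]
  rim plane slope x,y [-0.013  0.027] z0 mm 11.5 expect 11.000000000000004 63
top tail 23 p2/50/98 [[-43.2, -6.9, 2.4], [-38.6, 0.2, 8.9], [-34.9, 5.5, 16.4]]
top mid 8 p2/50/98 [[-19.7, -5.7, 3.3], [-18.0, -1.9, 6.7], [-15.9, 6.2, 16.5]]
```

Hard stop at the seat, with rim and tail at home height. I release and go to cup_c.

Request:
apply_moves(increments="0 0 -0.004 0; 0 0 0 0; 0 0 0 0; 0 0 0 0; 0 0 -0.01 0; 0 0 -0.02 0; 0 0 -0.03 0; 0 0 -0.03 0; 0 0 -0.02 0; 0 0 0 0", grip=0.04)

```text
t: 21.95
position: [0.5824, 0.0514, 0.1654]
eef_rot: [0.0, 0.999, 0.032, 0.003]
wrist_force: [0.3, 0.2, 0.1]
finger_gap: 0.0399
gripper_force: 0.0
```

```bash
python3 chk.py .5819 .0514 .064 .050 .039;python3 plan.py 0.527,-0.3355,0.15,1.62,10 
```

```text
scene tail 25 p2/50/98 [[-44.9, -6.9, 5.1], [-40.0, 2.5, 9.1], [-34.7, 7.1, 21.6]]
scene mid 63 p2/50/98 [[-11.4, -5.6, 3.6], [16.3, 3.0, 9.9], [38.1, 6.7, 14.2]]
scene bowl 502 p2/50/98 [[42.9, -28.9, -30.4], [72.5, 10.8, -1.9], [103.8, 32.3, 14.1]]
  rim plane slope x,y [-0.016  0.002] z0 mm 12.4 expect 11.000000000000004 82
top tail 23 p2/50/98 [[-43.2, -6.9, 5.2], [-38.3, 0.2, 9.0], [-35.0, 5.4, 12.9]]
top mid 48 p2/50/98 [[-18.9, -6.3, 1.7], [-10.2, -0.0, 9.7], [-0.9, 6.2, 16.1]]
t 22.05 pose [0.5807 0.0514 0.1621 0.0638] j [-0.01  0.17  1.36 -0.    1.61  1.5 ] F [-0.4 -0.1  0.7] gap 0.0396
-0.0078 0.0383 0.0012 -0.1556; -0.0137 0.0366 0.0012 -0.1556; -0.0192 0.034 0.0012 -0.1556; -0.0242 0.0307 0.0012 -0.1556; -0.0287 0.0265 0.0012 -0.1556; -0.0324 0.0218 0.0012 -0.1556; -0.0354 0.0165 0.0012 -0.1557; -0.0375 0.0108 0.0012 -0.1556; -0.0388 0.0048 0.0013 -0.1557; -0.039 -0.0012 0.0012 -0.1556
```

Request:
apply_moves(increments="-0.008 0.038 0.001 -0.1555; -0.0137 0.0366 0.001 -0.1555; -0.019 0.034 0.001 -0.1555; -0.024 0.0307 0.001 -0.156; -0.0287 0.0265 0.001 -0.156; -0.0324 0.022 0.001 -0.1555; -0.0354 0.0165 0.001 -0.1555; -0.0375 0.011 0.001 -0.156; -0.039 0.005 0.001 -0.1555; -0.039 -0.001 0.001 -0.1555", grip=0.05)

```text
t: 23.3
position: [0.5271, -0.3362, 0.1504]
eef_rot: [-0.002, 0.688, 0.726, -0.0]
wrist_force: [0.2, 0.4, -0.8]
finger_gap: 0.0501
gripper_force: 0.0
```

```bash
python3 plan.py 0.527,-0.3355,0.0185,1.62,7 -,-,-,-,3
```

```text
t 23.3 pose [ 0.5271 -0.3362  0.1504  1.6253] j [-0.66  0.27  1.26  0.    1.61 -0.71] F [ 0.2  0.4 -0.8] gap 0.0501
0.0001 0 0.0188 0.0008; 0.0001 0 0.0188 0.0008; 0.0001 0 0.0189 0.0007; 0.0001 0 0.0188 0.0008; 0.0001 0 0.0189 0.0007; 0.0001 0 0.0188 0.0008; 0.0001 0 0.0189 0.0007; 0 0 0 0; 0 0 0 0; 0 0 0 0
```

Request:
apply_moves(increments="0 0 0.019 0.001; 0 0 0.019 0.001; 0 0 0.019 0.001; 0 0 0.019 0.001; 0 0 0.019 0; 0 0 0.019 0; 0 0 0.018 0; 0 0 0 0; 0 0 0 0; 0 0 0 0")

```text
t: 24.55
position: [0.5288, -0.3361, 0.0218]
eef_rot: [0.001, 0.691, 0.723, 0.0]
wrist_force: [0.0, 1.1, 0.9]
finger_gap: 0.0499
gripper_force: 0.0
```

Request:
apply_moves(increments="0 0 0 0; 0 0 0 0; 0 0 0 0; 0 0 0 0; 0 0 -0.01 0; 0 0 -0.03 0; 0 0 -0.04 0; 0 0 -0.04 0; 0 0 -0.015 0; 0 0 0 0", grip=0)

```text
t: 25.8
position: [0.5286, -0.3359, 0.1566]
eef_rot: [0.001, 0.691, 0.723, 0.0]
wrist_force: [0.4, -0.5, -1.0]
finger_gap: 0.0132
gripper_force: 29.8
```

```bash
python3 plan.py 0.5755,0.1392,0.153,0.064,18 -,-,-,-,2
```

```text
t 25.8 pose [ 0.5286 -0.3359  0.1566  1.6163] j [-0.66  0.27  1.26 -0.    1.61 -0.7 ] F [ 0.4 -0.5 -1. ] gap 0.0132
0.0262 0.0038 0.0002 0.0862; 0.0265 0.0015 0.0002 0.0862; 0.0265 -0.0007 0.0002 0.0862; 0.0264 -0.003 0.0002 0.0862; 0.026 -0.0053 0.0002 0.0863; 0.0254 -0.0075 0.0002 0.0862; 0.0247 -0.0097 0.0002 0.0863; 0.0238 -0.0118 0.0002 0.0862; 0.0227 -0.0138 0.0002 0.0863; 0.0214 -0.0157 0.0002 0.0862
0.02 -0.0174 0.0002 0.0863; 0.0184 -0.0191 0.0002 0.0862; 0.0167 -0.0206 0.0002 0.0863; 0.0148 -0.022 0.0002 0.0862; 0.0129 -0.0232 0.0002 0.0863; 0.0108 -0.0242 0.0002 0.0862; 0.0087 -0.025 0.0002 0.0863; 0.0065 -0.0257 0.0002 0.0862; 0 0 0 0; 0 0 0 0
```

Request:
apply_moves(increments="0.026 0.004 0 0.086; 0.0265 0.0015 0 0.086; 0.0265 -0.001 0 0.086; 0.0264 -0.003 0 0.086; 0.026 -0.0053 0 0.0865; 0.0254 -0.0075 0 0.0865; 0.0247 -0.0097 0 0.0865; 0.0238 -0.0118 0 0.086; 0.0227 -0.0138 0 0.0865; 0.0214 -0.0157 0 0.0865")

```text
t: 27.05
position: [0.5526, -0.0704, 0.1524]
eef_rot: [-0.001, 0.93, 0.367, -0.002]
wrist_force: [0.8, -0.8, -0.7]
finger_gap: 0.0136
gripper_force: 29.8
```

Request:
apply_moves(increments="0.02 -0.0174 0 0.0865; 0.0184 -0.019 0 0.086; 0.0167 -0.0206 0 0.086; 0.0148 -0.022 0 0.086; 0.013 -0.0232 0 0.0865; 0.011 -0.0242 0 0.086; 0.0087 -0.025 0 0.0865; 0.0065 -0.0255 0 0.086; 0 0 0 0; 0 0 0 0")

```text
t: 28.3
position: [0.5744, 0.1385, 0.1537]
eef_rot: [0.001, 0.999, 0.033, -0.002]
wrist_force: [0.1, -1.1, -0.0]
finger_gap: 0.0134
gripper_force: 29.8
```

```bash
python3 plan.py 0.5755,0.1392,0.1,0.064,4 -,-,.065,-,6 
```

```text
t 28.3 pose [0.5744 0.1385 0.1537 0.0652] j [ 0.14  0.2   1.35 -0.    1.6   1.65] F [ 0.1 -1.1 -0. ] gap 0.0134
0.0003 -0.0001 0.0134 0.0003; 0.0003 -0.0002 0.0134 0.0003; 0.0003 -0.0001 0.0135 0.0003; 0.0003 -0.0002 0.0134 0.0003; 0 0 0.0058 0; 0 0 0.0058 0; 0 0 0.0059 0; 0 0 0.0058 0; 0 0 0.0059 0; 0 0 0.0058 0
```

Request:
apply_moves(increments="0 0 0.0135 0; 0 0 0.0135 0; 0 0 0.0135 0; 0 0 0.0135 0; 0 0 0.006 0; 0 0 0.006 0; 0 0 0.006 0; 0 0 0.006 0; 0 0 0.006 0; 0 0 0.005 0")

```text
t: 29.55
position: [0.5756, 0.1396, 0.0673]
eef_rot: [-0.0, 0.999, 0.032, 0.001]
wrist_force: [-0.8, -0.3, 1.3]
finger_gap: 0.0131
gripper_force: 30.0
```

Request:
apply_moves(increments="0 0 0.003 0; 0 0 0.003 0; 0 0 0.002 0; 0 0 0.002 0; 0 0 0.002 0; 0 0 0.001 0; 0 0 0.001 0; 0 0 0 0; 0 0 0 0; 0 0 0 0")

```text
t: 30.8
position: [0.575, 0.1392, 0.0543]
eef_rot: [0.0, 0.999, 0.032, 0.0]
wrist_force: [-4.8, -0.7, 8.5]
finger_gap: 0.0135
gripper_force: 30.0
```

```bash
python3 chk.py .5763 .1392 .052 .043 .032
```

```text
scene tail 31 p2/50/98 [[-47.0, -6.5, 4.4], [-40.3, 3.9, 9.6], [-34.4, 10.9, 22.1]]
scene mid 43 p2/50/98 [[-16.5, -6.9, -19.0], [0.8, -4.8, 11.2], [37.5, 6.7, 27.6]]
scene bowl 341 p2/50/98 [[42.0, -21.9, -25.5], [65.4, 12.3, -1.4], [90.8, 26.4, 14.6]]
  rim plane slope x,y [-0.012  0.063] z0 mm 11.8 expect 10.999999999999996 54
top tail 22 p2/50/98 [[-43.7, -5.5, 0.0], [-38.8, -0.3, 7.8], [-34.6, 5.8, 14.9]]
```

Cup_c is on its seat with contact force and home heights. I press 2 mm more, release, then go to cup_d.

Request:
apply_moves(increments="0 0 0.001 0; 0 0 0.001 0; 0 0 0 0; 0 0 0 0; 0 0 0 0; 0 0 0 0; 0 0 0 0; 0 0 0 0; 0 0 0 0; 0 0 0 0")

```text
t: 32.15
position: [0.575, 0.1392, 0.0542]
eef_rot: [0.0, 0.999, 0.032, 0.0]
wrist_force: [-7.7, -0.5, 15.7]
finger_gap: 0.0135
gripper_force: 30.0
```

Request:
apply_moves(increments="0 0 -0.004 0; 0 0 0 0; 0 0 0 0; 0 0 0 0; 0 0 -0.01 0; 0 0 -0.02 0; 0 0 -0.03 0; 0 0 -0.03 0; 0 0 -0.02 0; 0 0 0 0", grip=0.04)

```text
t: 33.4
position: [0.5766, 0.1395, 0.1675]
eef_rot: [-0.0, 0.999, 0.032, 0.003]
wrist_force: [0.4, -0.1, -0.1]
finger_gap: 0.0402
gripper_force: 0.0
```

```bash
python3 chk.py .5763 .1392 .052 .043 .032;python3 plan.py 0.4287,0.196,0.1,1.638,10 
```

```text
scene tail 31 p2/50/98 [[-45.5, -5.9, 3.8], [-40.9, 2.4, 9.2], [-34.6, 7.3, 16.2]]
scene mid 70 p2/50/98 [[-16.0, -5.9, 0.1], [17.3, 1.9, 10.2], [39.7, 7.0, 14.1]]
scene bowl 381 p2/50/98 [[42.2, -22.7, -25.1], [65.9, 9.2, 0.3], [91.2, 26.1, 14.0]]
  rim plane slope x,y [-0.011  0.004] z0 mm 12.3 expect 10.999999999999996 67
top tail 23 p2/50/98 [[-43.6, -5.6, 4.5], [-38.5, -0.5, 9.1], [-34.9, 6.4, 16.4]]
top mid 43 p2/50/98 [[-18.1, -6.7, 1.4], [-10.8, -0.2, 8.6], [-0.5, 5.3, 15.1]]
t 33.5 pose [0.575  0.1392 0.1641 0.0643] j [ 0.14  0.19  1.34 -0.    1.62  1.65] F [-0.  0.  0.] gap 0.0398
-0.0142 -0.0066 0.0064 -0.1574; -0.013 -0.0088 0.0064 -0.1574; -0.0115 -0.0107 0.0064 -0.1574; -0.0097 -0.0124 0.0064 -0.1574; -0.0076 -0.0137 0.0064 -0.1573; -0.0054 -0.0147 0.0064 -0.1574; -0.003 -0.0154 0.0064 -0.1573; -0.0006 -0.0157 0.0064 -0.1574; 0.0019 -0.0156 0.0065 -0.1573; 0.0044 -0.0151 0.0064 -0.1574
```

Request:
apply_moves(increments="-0.014 -0.0065 0.0064 -0.1575; -0.013 -0.0088 0.0064 -0.1575; -0.0115 -0.0107 0.0064 -0.1575; -0.0097 -0.0124 0.0064 -0.157; -0.0076 -0.0137 0.0064 -0.157; -0.0054 -0.0147 0.0064 -0.1575; -0.003 -0.0154 0.0064 -0.157; -0.0006 -0.0157 0.0064 -0.1575; 0.002 -0.0156 0.0064 -0.157; 0.0045 -0.015 0.0064 -0.1575", grip=0.05)

```text
t: 34.75
position: [0.4276, 0.196, 0.0985]
eef_rot: [-0.001, 0.681, 0.732, -0.001]
wrist_force: [-0.4, 0.1, -0.4]
finger_gap: 0.0499
gripper_force: 0.0
```

```bash
python3 plan.py 0.4287,0.196,0.0125,1.638,6 -,-,-,-,4
```

```text
t 34.75 pose [0.4276 0.196  0.0985 1.6425] j [ 0.31 -0.04  1.72 -0.    1.47  0.24] F [-0.4  0.1 -0.4] gap 0.0499
0 0.0002 0.0143 0.0007; 0 0.0002 0.0143 0.0008; 0 0.0002 0.0144 0.0007; 0 0.0002 0.0143 0.0008; 0 0.0001 0.0144 0.0007; -0.0001 0.0002 0.0143 0.0008; 0 0 0 0; 0 0 0 0; 0 0 0 0; 0 0 0 0
```

Request:
apply_moves(increments="0 0 0.0145 0; 0 0 0.0145 0; 0 0 0.0145 0; 0 0 0.0145 0; 0 0 0.0145 0; 0 0 0.0135 0; 0 0 0 0; 0 0 0 0; 0 0 0 0; 0 0 0 0")

```text
t: 36.0
position: [0.4296, 0.1963, 0.0151]
eef_rot: [0.0, 0.683, 0.73, 0.001]
wrist_force: [0.0, -0.5, 0.6]
finger_gap: 0.0501
gripper_force: 0.0
```

Request:
apply_moves(increments="0 0 0 0; 0 0 0 0; 0 0 0 0; 0 0 0 0; 0 0 -0.01 0; 0 0 -0.03 0; 0 0 -0.04 0; 0 0 -0.04 0; 0 0 -0.015 0; 0 0 0 0", grip=0)

```text
t: 37.25
position: [0.4297, 0.1963, 0.1503]
eef_rot: [0.001, 0.683, 0.73, 0.001]
wrist_force: [-0.6, -0.1, -0.9]
finger_gap: 0.0134
gripper_force: 29.9
```

```bash
python3 plan.py 0.570,0.227,0.147,0.064,10 -,-,-,-,1 -,-,.1,-,4 -,-,.065,-,5
```

```text
t 37.25 pose [0.4297 0.1963 0.1503 1.6373] j [ 0.31 -0.07  1.64 -0.    1.57  0.24] F [-0.6 -0.1 -0.9] gap 0.0134
0.0021 0.0142 0.0003 0.1573; 0.0043 0.0137 0.0003 0.1573; 0.0064 0.0128 0.0003 0.1573; 0.0084 0.0117 0.0003 0.1573; 0.0101 0.0102 0.0003 0.1574; 0.0116 0.0085 0.0004 0.1573; 0.0127 0.0066 0.0003 0.1574; 0.0136 0.0045 0.0004 0.1573; 0.0142 0.0024 0.0003 0.1574; 0.0144 0.0001 0.0004 0.1573
0 0 0 0; 0 0 0.0117 0; 0 0 0.0118 0; 0 0 0.0117 0; 0 0 0.0118 0; 0 0 0.007 0; 0 0 0.007 0; 0 0 0.007 0; 0 0 0.007 0; 0 0 0.007 0
```

Request:
apply_moves(increments="0.002 0.014 0 0.157; 0.0043 0.0137 0 0.1575; 0.0064 0.0128 0 0.1575; 0.0084 0.0117 0 0.1575; 0.01 0.0102 0 0.1575; 0.0116 0.0085 0 0.157; 0.0127 0.0066 0 0.1575; 0.0136 0.0045 0 0.157; 0.0142 0.0024 0 0.1575; 0.0144 0 0 0.157")

```text
t: 38.5
position: [0.5683, 0.2264, 0.1461]
eef_rot: [0.001, 1.0, 0.03, -0.003]
wrist_force: [-0.5, -0.5, -0.6]
finger_gap: 0.0132
gripper_force: 29.9
```

Request:
apply_moves(increments="0 0 0 0; 0 0 0.012 0; 0 0 0.012 0; 0 0 0.012 0; 0 0 0.01 0; 0 0 0 0; 0 0 0 0; 0 0 0 0; 0 0 0 0; 0 0 0 0")

```text
t: 39.75
position: [0.5694, 0.2268, 0.1037]
eef_rot: [-0.0, 0.999, 0.032, 0.0]
wrist_force: [1.1, -0.1, -0.4]
finger_gap: 0.0135
gripper_force: 29.9
```

```bash
python3 plan.py 0.570,0.227,0.064,0.064,6 -,-,.056,-,4
```

```text
t 39.75 pose [0.5694 0.2268 0.1037 0.0643] j [ 0.29  0.26  1.37 -0.    1.51  1.79] F [ 1.1 -0.1 -0.4] gap 0.0135
0.0001 0 0.0066 0.0001; 0.0001 0 0.0066 0; 0.0001 0 0.0066 0.0001; 0.0001 -0.0001 0.0066 0; 0.0001 0 0.0067 0.0001; 0.0001 -0.0001 0.0066 0; 0 0 0.002 0; 0 0 0.002 0; 0 0 0.002 0; 0 0 0.002 0
```

Request:
apply_moves(increments="0 0 0.0065 0; 0 0 0.0065 0; 0 0 0.0065 0; 0 0 0.0065 0; 0 0 0.0065 0; 0 0 0.0065 0; 0 0 0.002 0; 0 0 0.002 0; 0 0 0.002 0; 0 0 0.002 0")

```text
t: 41.0
position: [0.569, 0.2267, 0.0559]
eef_rot: [0.0, 0.999, 0.032, -0.0]
wrist_force: [-0.1, -0.6, -1.2]
finger_gap: 0.0134
gripper_force: 29.9
```

Request:
apply_moves(increments="0 0 0.001 0; 0 0 0.001 0; 0 0 0.001 0; 0 0 0.001 0; 0 0 0.001 0; 0 0 0 0; 0 0 0 0; 0 0 0 0; 0 0 0 0; 0 0 0 0")

```text
t: 42.25
position: [0.5691, 0.2265, 0.0552]
eef_rot: [0.0, 0.999, 0.032, 0.0]
wrist_force: [-7.7, -1.7, 13.5]
finger_gap: 0.0135
gripper_force: 29.9
```

```bash
python3 chk.py .5706 .227 .042 .036 .025
```

```text
scene tail 33 p2/50/98 [[-45.3, -7.0, 3.9], [-40.5, 1.7, 8.8], [-34.2, 9.1, 24.3]]
scene mid 44 p2/50/98 [[-17.7, -6.8, -15.8], [-2.9, -3.7, 11.1], [37.4, 6.7, 29.7]]
scene bowl 250 p2/50/98 [[42.2, -16.5, -18.4], [60.7, 9.6, 2.2], [82.5, 22.1, 14.4]]
  rim plane slope x,y [-0.015  0.014] z0 mm 11.5 expect 10.999999999999996 60
top tail 23 p2/50/98 [[-42.1, -6.9, 3.3], [-37.6, -0.9, 9.4], [-34.2, 5.4, 13.4]]
```

Cup_d is home. I release, rise, pull back and take a final look.

Request:
apply_moves(increments="0 0 -0.004 0; 0 0 0 0; 0 0 0 0; 0 0 0 0; 0 0 -0.01 0; 0 0 -0.02 0; 0 0 -0.03 0; 0 0 -0.03 0; 0 0 -0.03 0; 0 0 -0.02 0", grip=0.04)

```text
t: 43.6
position: [0.5699, 0.2269, 0.1983]
eef_rot: [-0.0, 0.999, 0.032, 0.002]
wrist_force: [0.5, -0.3, -0.2]
finger_gap: 0.0401
gripper_force: 0.0
```

Request:
apply_moves(increments="-0.03 0 0 0; -0.03 0 0 0; -0.04 0 0 0; -0.04 0 0 0; -0.04 0 0 0; -0.03 0 0 0; -0.02 0 0 0; 0 0 0 0; 0 0 0 0; 0 0 0 0")

```text
t: 44.85
position: [0.3404, 0.212, 0.1954]
eef_rot: [0.0, 0.999, 0.032, -0.0]
wrist_force: [-0.0, -0.1, -0.4]
finger_gap: 0.0401
gripper_force: 0.0
```

```bash
python3 look.py f.png; for a in ".5875 -.0365 .076 .058 .047" ".5819 .0514 .064 .050 .039" ".5763 .1392 .052 .043 .032" ".5706 .227 .042 .036 .025"; do python3 chk.py $a | grep -v scene.mid; done; python3 plan.py
```

```text
scene tail 20 p2/50/98 [[-42.9, -6.1, 1.1], [-39.0, 1.9, 9.3], [-34.5, 7.5, 22.0]]
scene bowl 87 p2/50/98 [[41.1, -30.9, -24.7], [47.3, 13.5, -9.2], [86.3, 38.0, 10.9]]
top tail 19 p2/50/98 [[-41.4, -5.6, 7.8], [-38.6, -0.7, 12.4], [-34.8, 6.5, 17.5]]
top mid 135 p2/50/98 [[-18.6, -5.8, 2.0], [10.3, 0.3, 9.1], [39.5, 6.7, 14.1]]
top bowl 707 p2/50/98 [[44.0, -33.2, -46.5], [89.1, 0.4, -37.7], [115.6, 35.0, 14.9]]
  rim plane slope x,y [-0.015 -0.008] z0 mm 12.5 expect 11.000000000000004 68
scene tail 25 p2/50/98 [[-45.0, -5.9, 3.9], [-41.2, 1.7, 10.7], [-35.2, 8.8, 23.2]]
scene bowl 337 p2/50/98 [[43.0, -17.3, -31.9], [63.7, 21.3, -6.0], [103.7, 32.7, 14.1]]
  rim plane slope x,y [0.044 0.202] z0 mm 7.4 expect 11.000000000000004 40
top tail 23 p2/50/98 [[-42.9, -6.9, 5.4], [-38.2, 0.3, 9.0], [-35.4, 5.4, 13.8]]
top mid 136 p2/50/98 [[-18.3, -6.4, 2.4], [11.0, -0.0, 8.5], [38.1, 6.5, 14.6]]
top bowl 508 p2/50/98 [[42.4, -27.9, -38.7], [80.0, 0.8, -29.5], [102.7, 28.5, 15.5]]
  rim plane slope x,y [-0.054 -0.014] z0 mm 11.3 expect 11.000000000000004 57
scene tail 30 p2/50/98 [[-46.0, -
[... 523 characters left out ...]
9999999999996 48
scene tail 35 p2/50/98 [[-44.1, -8.5, -2.6], [-38.9, -0.6, 8.9], [-34.1, 9.2, 21.2]]
scene bowl 274 p2/50/98 [[41.4, -17.8, -19.2], [60.6, 6.9, 3.6], [82.6, 21.7, 14.7]]
  rim plane slope x,y [-0.045  0.032] z0 mm 12.6 expect 10.999999999999996 64
top tail 23 p2/50/98 [[-42.0, -7.0, 3.3], [-38.9, 0.1, 11.2], [-34.3, 5.8, 14.5]]
top mid 136 p2/50/98 [[-18.2, -6.6, 2.8], [9.7, -0.2, 8.5], [38.7, 6.7, 14.6]]
top bowl 229 p2/50/98 [[41.3, -18.6, -24.3], [65.0, 1.8, -9.6], [81.5, 16.8, 15.9]]
  rim plane slope x,y [-0.021 -0.022] z0 mm 12.7 expect 10.999999999999996 33
t 45.35 pose [0.3397 0.2119 0.1954 0.0643] j [ 0.42 -0.25  1.7  -0.    1.69  1.92] F [-0.4 -0.  -0.6] gap 0.0399
```

View pics/f.png

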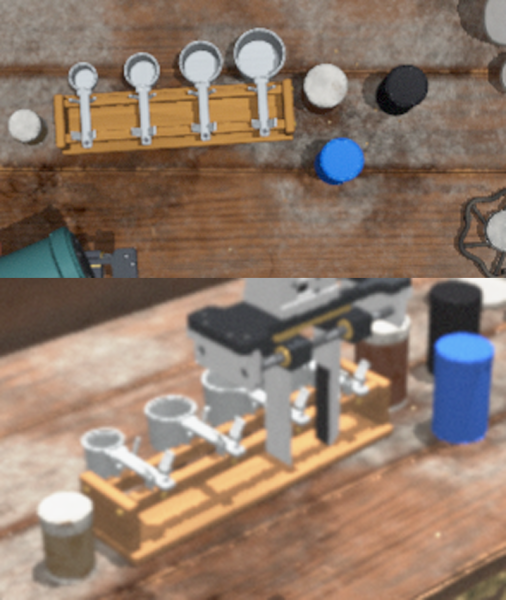

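The final view shows all four cups along the rack, from the largest at (258,52) beside the flour tin to the smallest at (83,77) beside the spice tin. All handle heights match the seat, the tins are where they were, and the gripper is clear.

```bash
python3 -c "
from station import env; print(env.close_job())"
```

```text
the job is handed in; nothing more can be done
None
```

All four cups are hung in order of size, largest beside the flour tin and smallest beside the spice tin; camera checks showed them level and fully home with both tins unmoved, and I handed the job in at about 45 s (no verdict came back).

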